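# Close a casting mould in a ratchet clamp

## Robot

A 6-joint arm with a two-finger parallel gripper is mounted at the origin on the work surface. World frame = base frame: x ahead of the robot, y to its left, z up, the work surface at z = 0. Lengths are in m, angles in degrees, forces in N, time in s.
With the tool pointing down it reaches from about 0.4 to 0.825 m from the base axis. Payload 7 kg.
Tool frame: the origin (TCP) lies midway between the tips of the shut fingers; the grasp point (between the pads) lies 19 mm behind it; z points along the fingers, y is the line along which they close (so a half turn about z gives the same grasp; the last joint's range is limited). The gripper opens to 88 mm and grips with 3 to 60 N. Pads are 19 mm wide; open, the fingers measure 130 mm over their backs; the gripper's body (78 mm by 193 mm) begins 47 mm behind the grasp point.
Start: joints at [80.735, 20.546, 0.682, 0, -70.136, -16.507], TCP at [0.293, 0.608, 0.227] pointing down, gripper open.
Joint ranges: [-176.03, 176.03], [-82.01, 121.73], [-58.28, 71.71], [-173.87, 95.51], [-174.79, -0.11], [-173.66, 173.66]. Speed limits (degrees/s): [136.94, 136.94, 172.46, 180, 180, 180].

## Interface

Orientations are given as [roll, pitch, yaw] about the fixed x, y, z axes, in that order (R = Rz(yaw) Ry(pitch) Rx(roll)).
In Python, from plant import * gives the robot as it stands.
- The arm moves only by the tool move_arm, never from a script. Its argument "commands" is a list of rows, each a list of 7 numbers: the shift along the world's x, y, z in mm, then the turn, a rotation vector about the world's x, y, z in degrees, then the opening in per cent of the stroke, from 0 (shut) to 100 (fully open). In form: [[x, y, z, rx, ry, rz, fingers], ...]. A call has 1 to 20 rows; each row shifts and turns the commanded pose from where the row before left it; what a row does not reach is not made up. A row lasts 1/10 s, in which the tool goes at most 50 mm and 8.59 degrees, less where a joint would pass 70% of its speed; a pose out of reach is approached as far as the arm can. A call with a gripper value outside its range is refused whole. The fingers move at their own pace and stop on an object; "squeeze" is the grip in N (left out, the last holds). Time passes only in rows, so rows that do not move let the fingers close. It gives the time, the measured TCP pose, the force and the opening at its end, in the units of the state.
- get_state(): the state, without advancing time (a new reading comes with each control period).
- capture(name): name is "scene" or "top"; returns a dict with "frame" (384x512x3 uint8, blue, green, red), "camera_matrix" (3x3 intrinsics, pixels), "world_to_cam" (4x4, takes a point from world to camera coordinates). Camera axes: x right, y up, looking along -z (the intrinsics and any distortion apply to the point x, -y, -z); pixel columns grow to the right and rows downward; lengths in m; the calibration is good to about 2 mm. A picture is of the moment at which its call begins. There is no depth.
- close_job(): hands the job in, once; it reports no verdict.
The state is a dict: "time_s": time; "joints": joint angles; "qd": joint speeds; "joint_torque": joint torques, N m; "tcp_pos": TCP position; "eef_rot": TCP orientation; "contact_force": force on the tool from outside, world axes, zero at the start; "moment": the same for the moment, N m; "gripper_width": finger opening in m.
Only numpy, scipy, OpenCV 4.12 (cv2) and the standard library are available. Lean on these libraries where they do the work, as an engineer would, in place of code of your own. Each camera call takes 0.05 s, during which the arm holds its last target. There are 200 camera calls.

## Task

Stand the plaster mould upright on the bed of the ratchet clamp, lengthways between the sprung pad and the back stop. Then work the clamp only by its lever, swinging it back and forth notch by notch until the mould is held firmly: stop when the handle pushes back with about 10 N before the next notch clicks, and do not force it further, as the plaster would crack. Finally swing the lever all the way back against its home stop and let go, leaving the other things on the bench where they are.

Things in the scene. Friction and masses are not known exactly. Their poses are not given: they have to be found in the camera images.
- press: Ratchet clamp bolted down. Origin: on the hub axis, at bench level; z up. Jaw line runs along its y axis: sprung pad at about y=-134 mm, steel back stop beyond it, flat bed between them with its top 12 mm above the bench, 100 mm wide (x -50 to 50). Wheel, hub and jaws stay below 76 mm. The lever lies on the -x side.
- pad: Black upright pad of the moving jaw, 44 wide, 10 thick, 40 high; origin at its centre, axes as press. It goes towards -y, 8 mm a notch, and is on a spring: once the mould is nipped each notch adds about 26 N. Its face is 5 mm from its origin on -y. At the start 76 to 92 mm are free between it and the back stop, whose place varies. Never push it with the fingers.
- mould: Closed two-half plaster mould, a block 46 mm (its x) by 60 mm (its y) by 56 mm high, about 0.25 kg, standing on the bench; origin at its centre, z up. Grasp it across its 46 mm. In the clamp its y lies along the press's y, centred on the jaw line (x=0 within 15 mm), clear of pad and stop. It cracks when pressed with more than 100 N.
- handle (a point): Centre of the lever's upright black handle, a free-turning sleeve 18 mm in diameter from 65 to 126 mm above the bench (the lever's arm lies right below, top at 64 mm); this point is 100 mm up and 140 mm from the hub axis. It swings level about the hub; the fingers can straddle it with little play from above, closing along the press's y.
- lever (a joint): Lever angle, rad: 0 at home stop, 0.58 at far stop, anticlockwise from above. In the press frame the handle is at 140 mm x (-cos(0.29-a), sin(0.29-a)). The pawl takes the wheel from 0.08; a notch clicks at about 0.5; then go back below 0.06 for the next. Stays where left. Moving empty takes 2 to 4 N at the handle, at rest near 0; clamping adds 1 N per 7 N of pad force. Brief knocks are normal.
- brush_can: Bystander: steel can, 72 mm across, 115 high, with brushes in it up to 210 mm high; origin under its centre.
- brown_bottle: Bystander: brown glass bottle, 56 mm across, 125 high; origin under its centre.
- bowl: Bystander: white bowl, 110 mm across, 45 high; origin under its centre.

How it is judged (in metres and radians):
On the way, in this order (a step that is already met when the one before it is completed fails the run):
1. the mould stands upright on the bed, between pad and stop, let go (x of mould in the frame of press between -0.015 and 0.015 m and y of mould in the frame of press between -0.2 and -0.155 m and z of mould in the frame of press between 0.036 and 0.044 m and angle between mould's own z axis and vertical below 0.1 rad and contact force between the fingers and mould below 0.1 N), for 0.2 s.
2. the pad presses on the mould with more than 10 N (contact force between pad and mould above 10 N), for 0.2 s.
At the end, for the whole second after the job is handed in: The mould stands upright and square on the bed (within 0.12 rad, 15 mm of the jaw line), held by the pad with 10 to 100 N, at rest; the lever is back at its home stop (below 0.06 rad) and let go (contact force between pad and mould between 10 and 100 N and value of joint lever below 0.06 rad and x of mould in the frame of press between -0.015 and 0.015 m and z of mould in the frame of press between 0.036 and 0.044 m and angle between mould's own z axis and vertical below 0.1 rad and angle between the y axis of mould and the y axis of press, either way round below 0.12 rad and linear speed of mould below 0.01 m/s); the robot touches nothing.
It fails at once if the pad presses on the mould with more than 100 N: the plaster cracks (contact force between pad and mould above 100 N).
It fails at once if the pad is pushed directly by the fingers (more than 5 N) (contact force between the fingers and pad above 5 N).
It fails at once if the brush can, the brown bottle or the bowl is moved by more than 30 mm (distance of any of brush_can, brown_bottle, bowl from where it was at the start of the episode above 0.03 m).
It also fails if it takes over 72 s, if anything falls off the work surface, if the arm or the gripper's body presses on something with over 40 N, if the wrist force passes 120 N, or if a joint passes its speed limit or range.

## Working session

There is one attempt and no reset: what is moved stays moved. The work goes in short steps, Python scripts to look and compute and a tool call to move; the robot and the scene stay as the last step left them, time stands still between calls to the robot, and variables do not carry over. Pictures are saved under pics/ and viewed, on a budget of 10 in all, crops included, one or two more only if the job needs it, and the job is handed in when it is done.

Besides the shell and the picture viewer there is one more tool, called as name([rows], argument=value, ...), one row to a line, values as JSON. move_arm: Moves the arm, as the interface text tells. Its arguments: {"type":"object","properties":{"commands":{"type":"array"},"squeeze":{"type":"number"}},"required":["commands"]}

```bash
mkdir -p pics; ls
python3 - <<'E'
from plant import *
import cv2
for n in("scene","top"):
    c=capture(n); cv2.imwrite(f"pics/{n}0.png",c["frame"]); print(c["camera_matrix"],c["world_to_cam"])
print(get_state())
E
```

```text
pics
[[413.66247996   0.         260.7958249 ]
 [  0.         413.66247996 189.11901714]
 [  0.           0.           1.        ]] [[ 0.38330854  0.92352823 -0.01304461 -0.25078884]
 [-0.68100827  0.2921356   0.67147936  0.32641248]
 [ 0.62394094 -0.24850029  0.74090844 -1.48169605]
 [ 0.          0.          0.          1.        ]]
[[402.87156339   0.         252.67194428]
 [  0.         402.87156339 187.43848083]
 [  0.           0.           1.        ]] [[-0.00669626 -0.99997205 -0.00332501  0.02144391]
 [ 0.99932687 -0.0068118   0.03604734 -0.56430829]
 [-0.03606898 -0.00308139  0.99934455 -1.20585624]
 [ 0.          0.          0.          1.        ]]
{'time_s': 0.1, 'joints': array([ 8.07348043e+01,  2.05885845e+01,  6.38123712e-01, -1.69745645e-02,
       -7.01381793e+01, -1.65072809e+01]), 'qd': array([-0.04896497, -0.08990189,  0.1508135 ,  0.11305726,  0.09934509,
       -0.01326836]), 'joint_torque': array([-3.81111953e-03, -5.84161949e+01,  2.93748003e+01,  7.01539278e+00,
        1.01987863e-02, -5.49186177e-05]), 'tcp_pos': array([0.29332007, 0.60742883, 0.22569782]), 'eef_rot': array([ 1.79910479e+02, -9.88790471e-03, -2.57782484e+01]), 'contact_force': array([ 0.14506822, -0.45509466,  0.10851768]), 'moment': array([-0.05303745,  0.01102033,  0.00415737]), 'gripper_width': 0.08742677312039436}
```

View pics/top0.png

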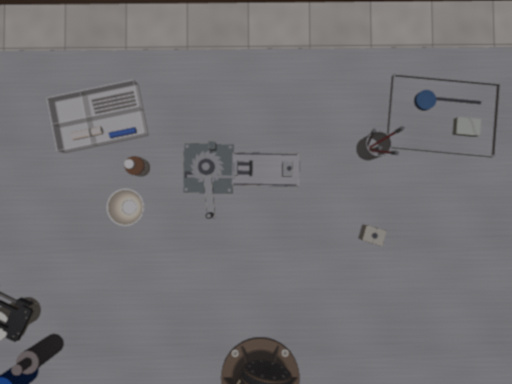

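View pics/scene0.png

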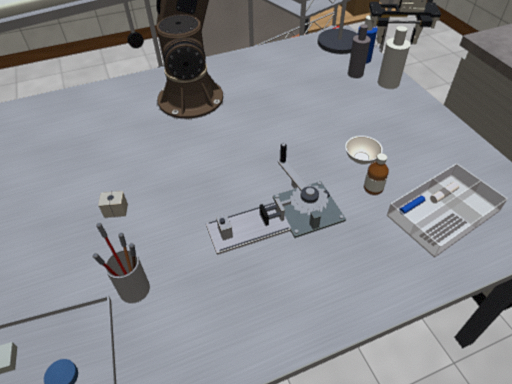

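The top view shows the hub near (206,168), handle (209,215), pad about (250,168), stop (289,168), mould (374,235), bowl, bottle to the left and can at (377,145). Next I take an enlarged view with masks.

```bash
cat > h.py <<'E'
import numpy as np, cv2
from plant import *
def ray(c,uv):
    K=c["camera_matrix"];T=np.array(c["world_to_cam"]);R=T[:3,:3];o=-R.T@T[:3,3]
    d=np.linalg.inv(K)@np.array([uv[0],uv[1],1.]);return o,R.T@np.array([d[0],-d[1],-d[2]])
def pt(c,uv,z):
    o,d=ray(c,uv);return (o+d*(z-o[2])/d[2])
def proj(c,p):
    T=np.array(c["world_to_cam"]);q=T[:3,:3]@np.array(p)+T[:3,3];q=c["camera_matrix"]@np.array([q[0],-q[1],-q[2]]);return q[:2]/q[2]
def two(c1,u1,c2,u2):
    o1,d1=ray(c1,u1);o2,d2=ray(c2,u2)
    A=np.stack([d1,-d2],1);s=np.linalg.lstsq(A,o2-o1,rcond=None)[0]
    a,b=o1+d1*s[0],o2+d2*s[1];return (a+b)/2,np.linalg.norm(a-b)
E
python3 - <<'E'
from h import *
c=capture("top");f=c["frame"]
a=cv2.resize(f[130:230,175:308],None,fx=6,fy=4.0*1.5,interpolation=cv2.INTER_CUBIC)[:,:798]
cv2.imwrite("pics/a.png",a[:600])
s=capture("scene");g=s["frame"]
b=cv2.resize(g[135:260,95:350],None,fx=3.1,fy=3.1,interpolation=cv2.INTER_CUBIC)
m=cv2.resize(f[220:250,355:395],None,fx=7,fy=7,interpolation=cv2.INTER_CUBIC)
o=np.zeros((b.shape[0]+m.shape[0],b.shape[1],3),np.uint8);o[:b.shape[0]]=b;o[b.shape[0]:,:m.shape[1]]=m
cv2.imwrite("pics/b.png",o);print(o.shape)
E
```

```text
(598, 790, 3)
```

View pics/a.png

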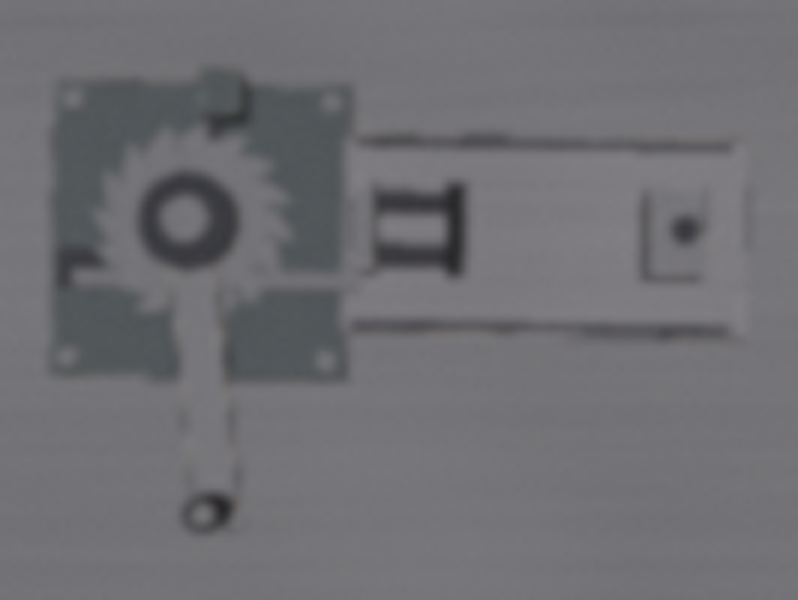

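View pics/b.png

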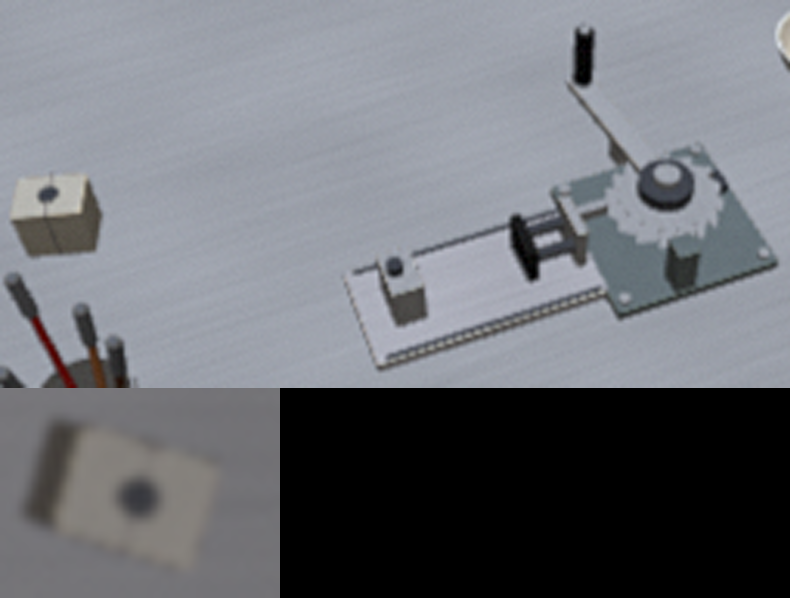

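Read off the enlarged views: hub (185,220), pad top (456,185 to 275), stop face x≈645, bed edges y≈145/331, handle top (205,513); mould top corners (85,425),(215,462),(190,568),(57,527). I turn these into positions.

Run:
```python
from h import *
c=capture("top");s=capture("scene")
A=lambda x,y:(175+(x+.5)/6-.5,130+(y+.5)/6-.5)
M=lambda x,y:(355+(x+.5)/7-.5,220+(y-388+.5)/7-.5)
S=lambda x,y:(95+(x+.5)/3.1-.5,135+(y+.5)/3.1-.5)
P=lambda n,p,z:print(n,(pt(c,p,z)*1000).round(1))
P("hub",A(185,220),.07);print("hub2",two(c,A(185,218),s,S(668,172)))
for q in[(355,141),(735,148),(355,326),(735,333)]:P("bed",A(*q),.012)
for q in[(72,97),(332,100),(68,357),(325,360)]:P("bolt",A(*q),.012)
P("handle",A(203,514),.126);print("h2",two(c,A(203,514),s,S(584,30)))
P("padface",A(464,228),.055);P("padback",A(447,228),.055)
P("stopface",A(645,230),.055);print("stop knob",two(c,A(685,230),s,S(396,266)))
m=np.array([pt(c,M(*q),.056)[:2] for q in[(85,425),(215,462),(190,568),(57,527)]])
print(m*1000,m.mean(0)*1000);l=(m[1]+m[2]-m[0]-m[3])/2;w=(m[0]+m[1]-m[2]-m[3])/2
print(np.linalg.norm(l),np.linalg.norm(w),np.degrees(np.arctan2(*l[::-1])),np.degrees(np.arctan2(*w[::-1])))
print("spr",two(c,M(138,497),s,S(48,194)),pt(c,M(138,497),.056))
```

```text
hub [624.2 153.   70. ]
hub2 (array([0.62449494, 0.15206516, 0.07713402]), np.float64(9.12083685794799e-05))
bed [668.7  74.1  12. ]
bed [ 663.8 -117.3   12. ]
bed [575.4  74.6  12. ]
bed [ 570.6 -116.3   12. ]
bolt [692.  216.8  12. ]
bolt [689.6  85.6  12. ]
bolt [560.8 218.9  12. ]
bolt [558.4  89.8  12. ]
handle [485.2 138.4 126. ]
h2 (array([0.48506687, 0.13781743, 0.1264565 ]), np.float64(0.0010877804510733306))
padface [620.7  19.3  55. ]
padback [620.8  27.6  55. ]
stopface [619.1 -68.5  55. ]
stop knob (array([ 0.61828083, -0.08732912,  0.06297438]), np.float64(0.00020113791981790015))
[[ 452.24351687 -311.6294505 ]
 [ 436.65835587 -365.00243225]
 [ 393.15402721 -353.89578449]
 [ 410.34329647 -299.37665141]] [ 423.0997991  -332.47607966]
0.05638011999261823 0.04427075998260826 -106.89722852943025 -15.2971326050235
spr (array([ 0.4222923 , -0.33377481,  0.05535746]), np.float64(0.0011659151930898046)) [ 0.42246312 -0.33298572  0.056     ]
```

Press: hub (624.3,152.5), yaw ≈ -1.4°; mould (423,-333) yaw ≈ -16°; lever now at about 0.42 rad. Free gap is about 86 mm. I go above the mould along an arc.

move_arm([
  [30, -33, 0, 0, 0, -4, 100],
  [30, -33, 0, 0, 0, -4, 100],
  [30, -33, 0, 0, 0, -4, 100],
  [30, -33, 0, 0, 0, -4, 100],
  [30, -33, 0, 0, 0, -4, 100],
  [30, -33, 0, 0, 0, -4, 100],
  [27, -30, 0, 0, 0, -4, 100],
  [11, -43, 0, 0, 0, -4, 100],
  [11, -43, 0, 0, 0, -4, 100],
  [11, -43, 0, 0, 0, -4, 100],
  [11, -43, 0, 0, 0, -4, 100],
  [11, -43, 0, 0, 0, -4, 100],
  [12, -43, 0, 0, 0, -4, 100],
  [12, -42, 0, 0, 0, -4, 100],
  [-8, -40, 0, 0, 0, -4, 100],
  [-8, -40, 0, 0, 0, -4, 100],
  [-8, -40, 0, 0, 0, -4, 100],
  [-9, -40, 0, 0, 0, -4, 100],
  [-9, -40, 0, 0, 0, -4, 100],
  [-9, -40, 0, 0, 0, -4, 100],
], squeeze=20)

```text
time_s: 2.3
tcp_pos: [0.5279, -0.1617, 0.2268]
eef_rot: [-180.0, 0.0, -105.9]
contact_force: [0.4, 0.3, 0.7]
gripper_width: 0.0877
```

move_arm([
  [-9, -40, 0, 0, 0, 0, 100],
  [-24, -33, 0, 0, 0, 0, 100],
  [-24, -33, 0, 0, 0, 0, 100],
  [-24, -33, 0, 0, 0, 0, 100],
  [-25, -34, 0, 0, 0, 0, 100],
  [0, 0, 0, 0, 0, 0, 100],
  [0, 0, 0, 0, 0, 0, 100],
  [0, 0, 0, 0, 0, 0, 100],
])

```text
time_s: 3.1
tcp_pos: [0.4228, -0.3329, 0.2266]
eef_rot: [-180.0, 0.0, -105.8]
contact_force: [0.2, 0.5, 0.2]
gripper_width: 0.0877
```

Run:
```python
from h import *
s=capture("scene");st=get_state();print(st["tcp_pos"],st["eef_rot"],st["contact_force"])
g=s["frame"][90:310,30:300]
cv2.imwrite("pics/c.png",cv2.resize(g,None,fx=2.7,fy=2.7,interpolation=cv2.INTER_CUBIC))
```

```text
[ 0.42300665 -0.3326604   0.22659125] [-1.79986949e+02  4.43792252e-03 -1.05728422e+02] [0.11617354 0.11751097 0.32712246]
```

View pics/c.png

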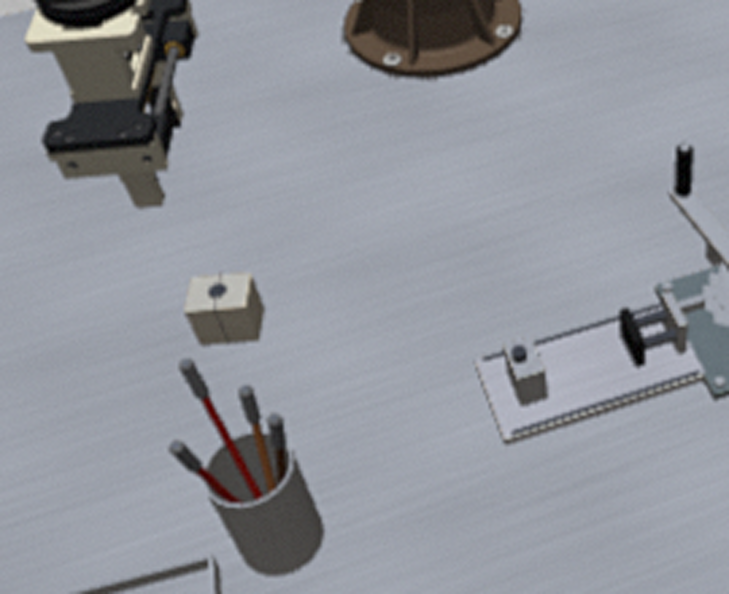

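The gripper hangs above the mould (mould top at 225,290 in the crop), and the can is clear. I go down and grasp.

move_arm([
  [0, 0, -45, 0, 0, 0, 100],
  [0, 0, -45, 0, 0, 0, 100],
  [0, 0, -45, 0, 0, 0, 100],
  [0, 0, -35, 0, 0, 0, 100],
  [0, 0, -25, 0, 0, 0, 100],
  [0, 0, -13, 0, 0, 0, 100],
  [0, 0, 0, 0, 0, 0, 100],
  [0, 0, 0, 0, 0, 0, 0],
  [0, 0, 0, 0, 0, 0, 0],
  [0, 0, 0, 0, 0, 0, 0],
  [0, 0, 0, 0, 0, 0, 0],
  [0, 0, 0, 0, 0, 0, 0],
  [0, 0, 0, 0, 0, 0, 0],
], squeeze=20)

```text
time_s: 4.45
tcp_pos: [0.4225, -0.3333, 0.0189]
eef_rot: [-180.0, -0.0, -105.8]
contact_force: [-0.8, 1.6, 3.4]
gripper_width: 0.0463
```

move_arm([
  [0, 0, 15, 0, 0, 0, 0],
  [0, 0, 35, 0, 0, 0, 0],
  [0, 0, 45, 0, 0, 0, 0],
  [0, 10, 35, 0, 0, 0, 0],
  [20, 34, 10, 0, 0, 1.6, 0],
  [22, 34, 0, 0, 0, 1.6, 0],
  [22, 34, 0, 0, 0, 1.6, 0],
  [22, 34, 0, 0, 0, 1.6, 0],
  [22, 34, 0, 0, 0, 1.6, 0],
  [22, 34, 0, 0, 0, 1.6, 0],
  [22, 34, 0, 0, 0, 1.6, 0],
  [22, 34, 0, 0, 0, 1.6, 0],
  [16, 22, 0, 0, 0, 1.6, 0],
  [8, 4, 0, 0, 0, 0, 0],
  [0, 0, 0, 0, 0, 0, 0],
  [0, 0, 0, 0, 0, 0, 0],
  [0, 0, 0, 0, 0, 0, 0],
])

```text
time_s: 6.15
tcp_pos: [0.6196, -0.0262, 0.1585]
eef_rot: [180.0, -0.0, -91.5]
contact_force: [-0.4, 0.3, -2.0]
gripper_width: 0.0463
```

Run:
```python
from h import *
s=capture("scene");st=get_state();print(st["tcp_pos"],st["eef_rot"],st["contact_force"],st["gripper_width"])
g=s["frame"][90:270,160:380]
cv2.imwrite("pics/d.png",cv2.resize(g,None,fx=3.3,fy=3.3,interpolation=cv2.INTER_CUBIC))
```

```text
[ 0.61975734 -0.02619482  0.15864049] [ 1.79984418e+02  1.30313643e-03 -9.14530865e+01] [ 0.15146575 -0.41111708 -2.09299023] 0.04606642014146119
```

View pics/d.png

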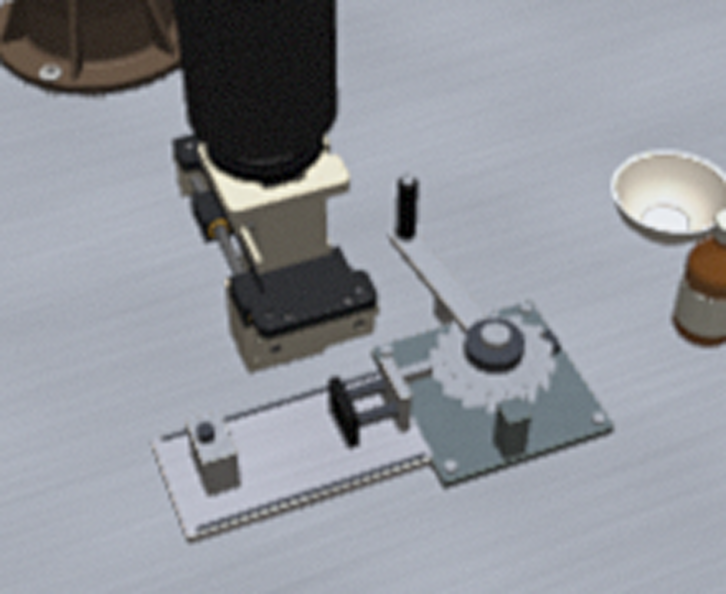

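The gripper covers the mould, but width 46 mm and the weight of about 2 N show it is held over the bed. I lower it.

move_arm([
  [0, 1, -40, 0, 0, 0, 0],
  [0, 0, -40, 0, 0, 0, 0],
  [0, 0, -25, 0, 0, 0, 0],
  [0, 0, -12, 0, 0, 0, 0],
  [0, 0, -5, 0, 0, 0, 0],
  [0, 0, -3, 0, 0, 0, 0],
  [0, 0, 0, 0, 0, 0, 0],
  [0, 0, 0, 0, 0, 0, 0],
])

```text
time_s: 7.0
tcp_pos: [0.6213, -0.024, 0.0349]
eef_rot: [-179.9, 0.0, -91.4]
contact_force: [-0.3, 0.3, -2.2]
gripper_width: 0.0462
```

move_arm([
  [0, 0, -2, 0, 0, 0, 0],
  [0, 0, -1, 0, 0, 0, 0],
  [0, 0, -1, 0, 0, 0, 0],
  [0, 0, 0, 0, 0, 0, 0],
])

```text
time_s: 7.4
tcp_pos: [0.6208, -0.024, 0.0309]
eef_rot: [-179.9, -0.0, -91.3]
contact_force: [-4.1, 1.0, 7.3]
gripper_width: 0.046
```

move_arm([
  [0, 0, 0, 0, 0, 0, 75],
  [0, 0, 0, 0, 0, 0, 75],
  [0, 0, 0, 0, 0, 0, 75],
  [0, 0, 0, 0, 0, 0, 75],
  [0, 0, 10, 0, 0, 0, 75],
  [0, 0, 30, 0, 0, 0, 75],
  [0, 0, 45, 0, 0, 0, 75],
  [0, 0, 45, 0, 0, 0, 75],
  [0, 0, 40, 0, 0, 0, 75],
  [-20, 20, 0, 0, 0, 8, 75],
  [-25, 20, 0, 0, 0, 8, 60],
  [-30, 25, 0, 0, 0, 8, 50],
  [-30, 30, 0, 0, 0, 8, 40],
  [-30, 30, 0, 0, 0, 8, 34],
  [0, 18, 0, 0, 0, 8, 34],
  [0, 18, 0, 0, 0, 8, 34],
  [0, 0, 0, 0, 0, 8, 34],
  [0, 0, 0, 0, 0, 8, 34],
  [0, 0, 0, 0, 0, 8, 34],
  [0, 0, 0, 0, 0, 8, 34],
])

```text
time_s: 9.4
tcp_pos: [0.4855, 0.1369, 0.2003]
eef_rot: [-180.0, -0.0, -3.0]
contact_force: [-0.0, -0.1, -0.8]
gripper_width: 0.0298
```

Run:
```python
from h import *
s=capture("scene");t=capture("top");st=get_state();print(st["tcp_pos"],st["eef_rot"],st["contact_force"],st["gripper_width"])
cv2.imwrite("pics/e.png",np.hstack([cv2.resize(s["frame"][120:270,200:350],None,fx=2.66,fy=2.66,interpolation=cv2.INTER_CUBIC),cv2.resize(t["frame"][120:220,205:305],(399,399),interpolation=cv2.INTER_CUBIC)]))
```

```text
[0.48550082 0.13684702 0.20027821] [-1.79975562e+02 -3.53231508e-02 -3.24665513e+00] [ 0.34486344 -0.45950913  0.13075996] 0.030223524818566178
```

View pics/e.png

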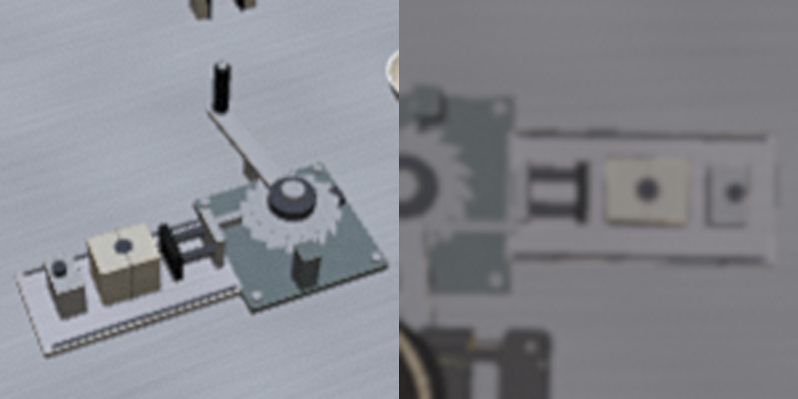

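The mould stands square and centred between pad and stop (top view centre 647,190), clear on both sides. The gripper is above the handle. I go down over it and swing it home first.

move_arm([
  [0, 1, -35, 0, 0, 1, 34],
  [0, 0, -35, 0, 0, 0.5, 34],
  [0, 0, -25, 0, 0, 0, 34],
  [0, 0, -15, 0, 0, 0, 34],
  [0, 0, -10, 0, 0, 0, 34],
  [0, 0, 0, 0, 0, 0, 25],
  [0, 0, 0, 0, 0, 0, 25],
  [0, 0, 0, 0, 0, 0, 25],
])

```text
time_s: 10.3
tcp_pos: [0.4862, 0.1383, 0.0806]
eef_rot: [-179.9, -0.1, -1.9]
contact_force: [-0.2, -0.2, 0.3]
gripper_width: 0.0221
```

move_arm([
  [-1, 8, 0, 0, 0, 0, 25],
  [-1, 8, 0, 0, 0, 0, 25],
  [0, 8, 0, 0, 0, 0, 25],
  [1, 8, 0, 0, 0, 0, 25],
  [2, 8, 0, 0, 0, 0, 25],
  [1, 6, 0, 0, 0, 0, 25],
  [1, 5, 0, 0, 0, 0, 25],
  [1, 4, 0, 0, 0, 0, 25],
  [1, 2, 0, 0, 0, 0, 25],
  [0, 0, 0, 0, 0, 0, 25],
])

```text
time_s: 11.3
tcp_pos: [0.4907, 0.1953, 0.0795]
eef_rot: [-180.0, -0.0, -1.9]
contact_force: [-0.1, -0.1, -1.0]
gripper_width: 0.022
```

move_arm([
  [-2, -8, 0, 0, 0, 0, 25],
  [-2, -8, 0, 0, 0, 0, 25],
  [-1, -8, 0, 0, 0, 0, 25],
  [-1, -8, 0, 0, 0, 0, 25],
  [-1, -8, 0, 0, 0, 0, 25],
  [0, -8, 0, 0, 0, 0, 25],
  [1, -8, 0, 0, 0, 0, 25],
  [1, -8, 0, 0, 0, 0, 25],
])

```text
time_s: 12.1
tcp_pos: [0.4856, 0.1301, 0.0797]
eef_rot: [180.0, -0.0, -1.9]
contact_force: [0.7, 2.8, 0.6]
gripper_width: 0.0224
```

move_arm([
  [1, -4, 0, 0, 0, 0, 25],
  [0, -4, 0, 0, 0, 0, 25],
  [1, -4, 0, 0, 0, 0, 25],
])

```text
time_s: 12.4
tcp_pos: [0.4877, 0.1186, 0.0797]
eef_rot: [-180.0, -0.0, -1.9]
contact_force: [1.3, 3.4, 1.5]
gripper_width: 0.022
```

Run:
```python
from h import *
t=capture("top");st=get_state();print(st["tcp_pos"],st["contact_force"])
cv2.imwrite("pics/f.png",cv2.resize(t["frame"][120:220,205:305],(600,600),interpolation=cv2.INTER_CUBIC))
```

```text
[0.48760491 0.11815526 0.07965799] [-0.38566897 -0.02354994  0.89861947]
```

View pics/f.png

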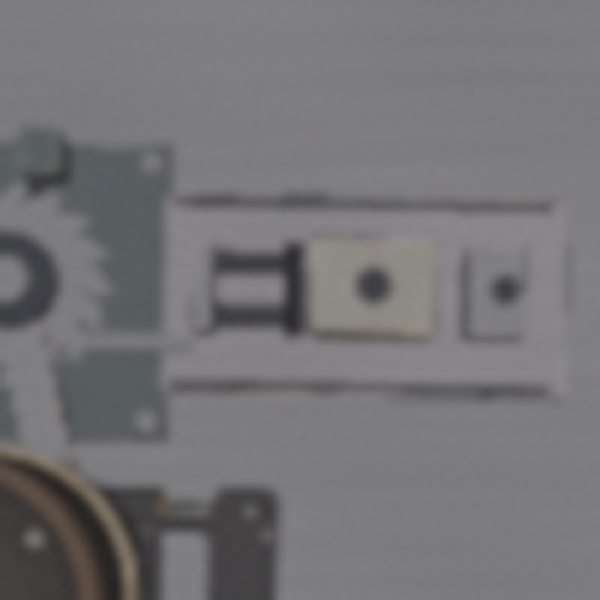

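Pad (edge at 302) has advanced one notch; mould right edge 437 to stop 463 leaves about 12 mm. On to the next notch.

move_arm([
  [-1, 4, 0, 0, 0, 0, 25],
  [-1, 8, 0, 0, 0, 0, 25],
  [-1, 8, 0, 0, 0, 0, 25],
  [-1, 10, 0, 0, 0, 0, 25],
  [1, 10, 0, 0, 0, 0, 25],
  [1, 10, 0, 0, 0, 0, 25],
  [1, 8, 0, 0, 0, 0, 25],
  [1, 8, 0, 0, 0, 0, 25],
  [2, 6, 0, 0, 0, 0, 25],
  [1, 4, 0, 0, 0, 0, 25],
  [0, 0, 0, 0, 0, 0, 25],
])

```text
time_s: 13.55
tcp_pos: [0.491, 0.1958, 0.0796]
eef_rot: [-180.0, -0.0, -1.8]
contact_force: [0.2, 0.5, 1.2]
gripper_width: 0.0221
```

move_arm([
  [-2, -8, 0, 0, 0, 0, 25],
  [-2, -8, 0, 0, 0, 0, 25],
  [-1, -8, 0, 0, 0, 0, 25],
  [-1, -8, 0, 0, 0, 0, 25],
  [-1, -8, 0, 0, 0, 0, 25],
  [0, -8, 0, 0, 0, 0, 25],
  [1, -8, 0, 0, 0, 0, 25],
  [1, -8, 0, 0, 0, 0, 25],
])

```text
time_s: 14.35
tcp_pos: [0.4857, 0.1301, 0.0798]
eef_rot: [-180.0, -0.0, -1.9]
contact_force: [0.4, 3.3, 1.7]
gripper_width: 0.0221
```

move_arm([
  [1, -4, 0, 0, 0, 0, 25],
  [0, -4, 0, 0, 0, 0, 25],
  [1, -4, 0, 0, 0, 0, 25],
])

```text
time_s: 14.65
tcp_pos: [0.4877, 0.1186, 0.0797]
eef_rot: [-180.0, -0.0, -1.9]
contact_force: [-0.4, 3.1, 2.9]
gripper_width: 0.0219
```

Third notch (still unloaded so far).

move_arm([
  [-1, 4, 0, 0, 0, 0, 25],
  [-1, 8, 0, 0, 0, 0, 25],
  [-1, 8, 0, 0, 0, 0, 25],
  [-1, 10, 0, 0, 0, 0, 25],
  [1, 10, 0, 0, 0, 0, 25],
  [1, 10, 0, 0, 0, 0, 25],
  [1, 8, 0, 0, 0, 0, 25],
  [1, 8, 0, 0, 0, 0, 25],
  [2, 6, 0, 0, 0, 0, 25],
  [1, 4, 0, 0, 0, 0, 25],
  [0, 0, 0, 0, 0, 0, 25],
])

```text
time_s: 15.75
tcp_pos: [0.4911, 0.1958, 0.0797]
eef_rot: [-180.0, -0.0, -1.8]
contact_force: [0.4, -0.4, 0.2]
gripper_width: 0.0218
```

move_arm([
  [-2, -8, 0, 0, 0, 0, 25],
  [-2, -8, 0, 0, 0, 0, 25],
  [-1, -8, 0, 0, 0, 0, 25],
  [-1, -8, 0, 0, 0, 0, 25],
  [-1, -8, 0, 0, 0, 0, 25],
  [0, -8, 0, 0, 0, 0, 25],
  [1, -8, 0, 0, 0, 0, 25],
  [1, -8, 0, 0, 0, 0, 25],
])

```text
time_s: 16.55
tcp_pos: [0.4857, 0.1301, 0.0799]
eef_rot: [-180.0, -0.0, -1.9]
contact_force: [0.6, 3.4, 1.5]
gripper_width: 0.0221
```

move_arm([
  [1, -4, 0, 0, 0, 0, 25],
  [0, -4, 0, 0, 0, 0, 25],
  [1, -4, 0, 0, 0, 0, 25],
])

```text
time_s: 16.85
tcp_pos: [0.4876, 0.1186, 0.0797]
eef_rot: [-180.0, -0.0, -1.9]
contact_force: [-0.2, 3.6, 1.9]
gripper_width: 0.022
```

Run:
```python
from h import *
t=capture("top");st=get_state();print(st["tcp_pos"],st["contact_force"])
cv2.imwrite("pics/g.png",cv2.resize(t["frame"][120:220,205:305],(600,600),interpolation=cv2.INTER_CUBIC))
```

```text
[0.48756078 0.1181623  0.07963364] [0.89412065 0.80444168 1.2941146 ]
```

View pics/g.png

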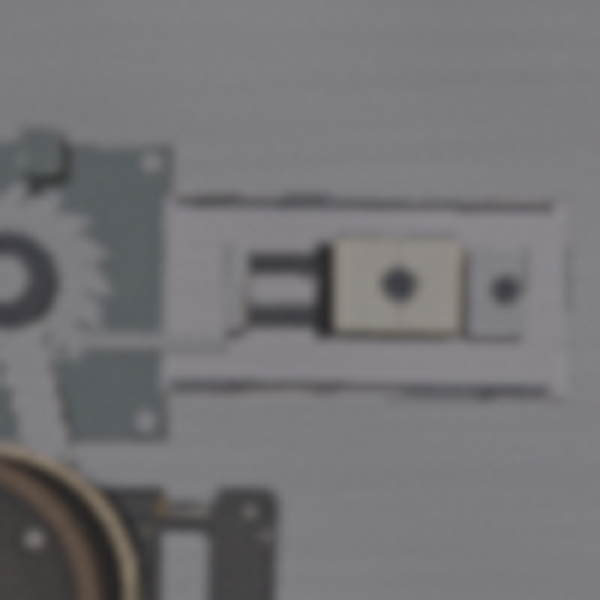

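The mould now touches the stop (463) and the pad (330). The next notches load up, so I read the force in smaller steps.

move_arm([
  [-1, 4, 0, 0, 0, 0, 25],
  [-1, 8, 0, 0, 0, 0, 25],
  [-1, 8, 0, 0, 0, 0, 25],
  [-1, 10, 0, 0, 0, 0, 25],
  [1, 10, 0, 0, 0, 0, 25],
  [1, 10, 0, 0, 0, 0, 25],
  [1, 8, 0, 0, 0, 0, 25],
  [1, 8, 0, 0, 0, 0, 25],
  [2, 6, 0, 0, 0, 0, 25],
  [1, 4, 0, 0, 0, 0, 25],
  [0, 0, 0, 0, 0, 0, 25],
])

```text
time_s: 18.0
tcp_pos: [0.491, 0.1958, 0.0797]
eef_rot: [-180.0, -0.0, -1.8]
contact_force: [0.2, -0.9, 0.3]
gripper_width: 0.0219
```

move_arm([
  [-2, -8, 0, 0, 0, 0, 25],
  [-2, -8, 0, 0, 0, 0, 25],
  [-1, -8, 0, 0, 0, 0, 25],
  [-1, -8, 0, 0, 0, 0, 25],
])

```text
time_s: 18.4
tcp_pos: [0.4847, 0.1625, 0.08]
eef_rot: [-179.9, -0.1, -1.9]
contact_force: [-0.0, 4.3, 0.4]
gripper_width: 0.022
```

move_arm([
  [-1, -8, 0, 0, 0, 0, 25],
  [0, -8, 0, 0, 0, 0, 25],
  [1, -8, 0, 0, 0, 0, 25],
  [1, -8, 0, 0, 0, 0, 25],
])

```text
time_s: 18.8
tcp_pos: [0.4858, 0.1303, 0.0799]
eef_rot: [-180.0, -0.0, -1.9]
contact_force: [-0.9, 4.2, 2.1]
gripper_width: 0.0222
```

move_arm([
  [1, -4, 0, 0, 0, 0, 25],
  [0, -4, 0, 0, 0, 0, 25],
  [1, -4, 0, 0, 0, 0, 25],
])

```text
time_s: 19.1
tcp_pos: [0.4879, 0.1189, 0.0799]
eef_rot: [-180.0, -0.0, -1.9]
contact_force: [0.4, 5.7, 2.7]
gripper_width: 0.0222
```

move_arm([
  [-1, 4, 0, 0, 0, 0, 25],
  [-1, 8, 0, 0, 0, 0, 25],
  [-1, 8, 0, 0, 0, 0, 25],
  [-1, 10, 0, 0, 0, 0, 25],
  [1, 10, 0, 0, 0, 0, 25],
  [1, 10, 0, 0, 0, 0, 25],
  [1, 8, 0, 0, 0, 0, 25],
  [1, 8, 0, 0, 0, 0, 25],
  [2, 6, 0, 0, 0, 0, 25],
  [1, 4, 0, 0, 0, 0, 25],
  [0, 0, 0, 0, 0, 0, 25],
])

```text
time_s: 20.2
tcp_pos: [0.4911, 0.1958, 0.0797]
eef_rot: [-179.9, -0.1, -1.8]
contact_force: [-1.1, 0.4, -0.1]
gripper_width: 0.0218
```

move_arm([
  [-2, -8, 0, 0, 0, 0, 25],
  [-2, -8, 0, 0, 0, 0, 25],
  [-1, -8, 0, 0, 0, 0, 25],
  [-1, -8, 0, 0, 0, 0, 25],
])

```text
time_s: 20.6
tcp_pos: [0.485, 0.1632, 0.08]
eef_rot: [-179.9, -0.1, -1.9]
contact_force: [0.6, 7.6, -2.6]
gripper_width: 0.0217
```

move_arm([
  [-1, -8, 0, 0, 0, 0, 25],
  [0, -8, 0, 0, 0, 0, 25],
  [1, -8, 0, 0, 0, 0, 25],
  [1, -8, 0, 0, 0, 0, 25],
])

```text
time_s: 21.0
tcp_pos: [0.4861, 0.1314, 0.08]
eef_rot: [-179.8, -0.1, -1.9]
contact_force: [-0.0, 9.0, -2.8]
gripper_width: 0.0218
```

The handle gives 9.0 N just before this click, so the pad carries about 40 N. That is still below the 10 N mark, so I finish this notch gently (only to about 0.53 rad) as the last one, and swing home.

move_arm([
  [1, -4, 0, 0, 0, 0, 25],
  [0, -4, 0, 0, 0, 0, 25],
  [1, -3, 0, 0, 0, 0, 25],
])

```text
time_s: 21.3
tcp_pos: [0.4882, 0.1205, 0.08]
eef_rot: [-179.8, -0.1, -1.9]
contact_force: [-0.2, 9.2, -3.1]
gripper_width: 0.0222
```

move_arm([
  [-1, 4, 0, 0, 0, 0, 25],
  [-1, 8, 0, 0, 0, 0, 25],
  [-1, 8, 0, 0, 0, 0, 25],
  [-1, 10, 0, 0, 0, 0, 25],
  [1, 10, 0, 0, 0, 0, 25],
  [1, 10, 0, 0, 0, 0, 25],
  [1, 8, 0, 0, 0, 0, 25],
  [1, 8, 0, 0, 0, 0, 25],
  [2, 6, 0, 0, 0, 0, 25],
  [1, 4, 0, 0, 0, 0, 25],
  [0, 0, 0, 0, 0, 0, 25],
])

```text
time_s: 22.4
tcp_pos: [0.4908, 0.1967, 0.0794]
eef_rot: [-180.0, -0.0, -1.9]
contact_force: [0.2, -0.2, -0.3]
gripper_width: 0.0216
```

move_arm([
  [0, 1, 0, 0, 0, 0, 25],
  [0, 1, 0, 0, 0, 0, 25],
  [0, 1, 0, 0, 0, 0, 25],
  [0, 0, 0, 0, 0, 0, 25],
])

```text
time_s: 22.8
tcp_pos: [0.4901, 0.1981, 0.0794]
eef_rot: [179.9, 0.0, -1.9]
contact_force: [-1.1, -4.4, 1.3]
gripper_width: 0.0218
```

The lever is against its home stop. I centre, open, lift off and look.

move_arm([
  [0, -2, 0, 0, 0, 0, 25],
  [0, 0, 0, 0, 0, 0, 40],
  [0, 0, 0, 0, 0, 0, 40],
  [0, 0, 0, 0, 0, 0, 40],
  [0, 0, 15, 0, 0, 0, 40],
  [0, 0, 35, 0, 0, 0, 40],
  [0, 0, 45, 0, 0, 0, 40],
  [0, 0, 45, 0, 0, 0, 40],
  [-20, 0, 0, 0, 0, 0, 40],
  [-30, 0, 0, 0, 0, 0, 40],
  [0, 0, 0, 0, 0, 0, 40],
  [0, 0, 0, 0, 0, 0, 40],
])

```text
time_s: 24.0
tcp_pos: [0.4403, 0.1972, 0.2202]
eef_rot: [-179.9, -0.1, -1.8]
contact_force: [0.3, -0.3, -0.9]
gripper_width: 0.035
```

Run:
```python
from h import *
s=capture("scene");t=capture("top");st=get_state();print(st["tcp_pos"],st["contact_force"],st["time_s"])
cv2.imwrite("pics/i.png",np.hstack([cv2.resize(s["frame"][120:270,200:350],None,fx=2.66,fy=2.66,interpolation=cv2.INTER_CUBIC),cv2.resize(t["frame"][120:220,205:305],(399,399),interpolation=cv2.INTER_CUBIC)]))
```

```text
[0.44090139 0.19712839 0.21968378] [ 0.35500523 -0.36003031  0.20391977] 24.1
```

View pics/i.png

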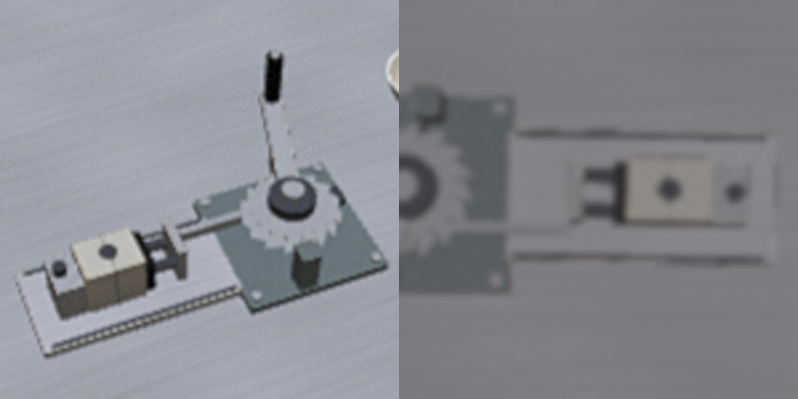

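The mould is held square between pad and stop, and the pad's slides are compressed by about 14 mm (about 45 N). A quick check that the lever is home, then I hand in.

Run:
```python
from h import *
s=capture("scene")
p=pt(s,(200+274/2.66,120+53/2.66),.126)*1000
b=np.arctan2(p[1]-152.5,624.3-p[0]);print(p,"a=",.3136-b)
print(get_state()["time_s"],close_job())
```

```text
[489.67949055 195.094662   126.        ] a= 0.007161114077442188
the job is handed in; nothing more can be done
24.15 None
```

The mould is standing clamped on the bed, the lever is back at its home stop and let go, and the job is handed in at 24 s. No verdict is reported, so the results below rest on my own last checks.

- **Placing:** I set the mould centred between pad and stop. The picture afterwards showed it upright, square and clear of both.
- **Clamping:** I worked the lever five notches. The handle pushed back with about 3.5 N moving empty, up to 5.7 N on the fourth notch, and 9.0 to 9.2 N through the fifth click. I stopped there, just short of the 10 N mark.
- **Pad force:** This was not measured directly. I estimate about 40 to 45 N, from the handle force and from the pad's slides looking about 14 mm shorter in the top view.
- **Lever:** The handle met its stop with 4.4 N, and the camera puts the lever at about 0.01 rad.
- **Gripper and bystanders:** The gripper is clear, with no contact force. I did not re-measure the can, bottle and bowl at the end; the arm kept away from them throughout.

One judgement call: stopping before the fifth click would have left only about 17 N on the mould. I finished that notch because the handle was still under 10 N.

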